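# Tuck copper flashing under a shrine roof shingle and hold it

### The arm

A 7-joint arm with a two-finger parallel gripper is mounted at the origin on the work surface. World frame = base frame: x ahead of the robot, y to its left, z up, the work surface at z = 0. Lengths are in m, angles in rad, forces in N, time in s.
With the tool pointing down it reaches from about 0.425 to 0.95 m from the base axis. Payload 4.7 kg.
Tool frame: the origin (TCP) lies at the very end of the fingers, on their centre line; the grasp point (between the pads) lies 19 mm behind it; z points along the fingers, y is the line along which they close (so a half turn about z gives the same grasp; the last joint's range is limited). The gripper opens to 87 mm and grips with 3 to 60 N. Pads are 19 mm wide; open, the fingers measure 117 mm over their backs; the gripper's body (75 mm by 190 mm) begins 51 mm behind the grasp point.
Start: joints at [-1.142, 0.469, -0.049, 1.532, 0.024, 1.141, -0.082], TCP at [0.298, 0.606, 0.223] pointing down, gripper open.
Joint ranges: [-2.59, 2.59], [-0.33, 1.99], [-1.39, 1.29], [0.1, 2.45], [-1.04, 4.18], [0.21, 1.99], [-2.66, 2.66]. Speed limits (rad/s): [2.57, 2.57, 3.14, 3.14, 3.14, 3.14, 3.14].

### API

Orientations are given as a unit quaternion [x, y, z, w].
In Python, from cell import env gives the robot as it stands. The module is installed in compiled form; this text tells all that it offers.
- The arm moves only by the shell command python3 -m inch 'ROWS' [FORCE]. ROWS is JSON, a list of rows, each a list of 7 numbers: the shift along the tool's x, y, z in units of 40 mm (1.0 is 40 mm), then the turn, a rotation vector about the tool's x, y, z in units of 8 degrees (1.0 is 8 degrees), then the closure, from 0 (fully open) to 1 (shut). A call has 1 to 20 rows; each row is the pose to reach, as a shift and turn from the pose commanded when the call began, along the tool's axes at that moment; what a row does not reach only later rows make up. A row lasts 1/8 s, in which the tool goes at most 62.5 mm and 10.7 degrees, less where a joint would pass 70% of its speed; a pose out of reach is approached as far as the arm can. A call with a gripper value outside its range is refused whole. The fingers move at their own pace and stop on an object; FORCE is the grip in N (left out, the last holds). Time passes only in rows, so rows that repeat a pose let the fingers close. It gives the time, the measured TCP pose, the force, the opening and the grip force at its end, in the units of the state.
- env.read_state(): the state, without advancing time (a new reading comes with each control period).
- env.read_camera(name): name is "side" or "top"; returns a dict with "img" (420x560x3 uint8, blue, green, red), "fx", "fy", "cx", "cy" (pixels), "rvec" (rotation vector, rad) and "tvec" (3), from world to camera coordinates, as OpenCV has them. Camera axes: x right, y down, z forward; pixel columns grow to the right and rows downward; lengths in m; the calibration is good to about 2 mm. A picture is of the moment at which its call begins. There is no depth.
- env.hand_in(): hands the job in; it is judged then, once.
Trained networks look in the newest picture that a camera, given by its name, has taken for a name from the list of things; names that differ only in an ending like _2 or _b are one class to them, and where a whole thing is asked for, a point or a joint stands for the part that bears it (a point fixed in the world has none). Each returns a list of dicts, best first, with "confidence" (0 to 1); they miss things now and then, are a little off and sometimes report something else, mostly with a low value. They report only what shows in the picture. A call takes as long as a camera call. They do not tell look-alikes from the thing itself.
- env.find_in(name, camera): "box" ([left, top, right, bottom] in pixels, round what is visible of it).
- env.silhouettes(name, camera): "pixels" (420x560 bool, what is visible of it) and "box" ([left, top, right, bottom] in pixels, round what is visible of it).
The state is a dict: "t": time; "qpos": joint angles; "qd": joint speeds; "effort": joint torques, N m; "tcp_pos": TCP position; "ee_rot": TCP orientation; "force": force on the tool from outside, world axes, zero at the start; "moment": the same for the moment, N m; "width": finger opening in m; "gripper_force": force on a finger pad.
Only numpy, scipy, OpenCV 4.12 (cv2) and the standard library are available. Lean on these libraries where they do the work, as an engineer would, in place of code of your own. Each camera call takes 0.05 s, during which the arm holds its last target. There are 200 camera calls.

### The job

Pick up the copper flashing by its wooden batten and slide its front edge in under the red shingle of the little shrine roof until it is fully home against the stop, without lifting the shingle. Then press the flashing down flat on the roof board with a firm, steady push and finish like that, still holding it pressed down with the gripper. Leave everything else on the bench where it is.

Things in the scene. Friction and masses are not known exactly. Their poses are not given: they have to be found in the camera images.
- flashing: Loose copper sheet, 95 (x) by 100 (y) by 4 mm, 0.3 kg, lying flat on the blue pad. Upright wooden batten on its rear end: 12 mm thick (x), 70 mm long (y), middle 41.5 mm behind the origin, top 40 mm above the sheet's underside; grip it from above, fingers closing along x. Origin: centre of the sheet's underside; x points to the front edge that goes under the shingle, z up.
- flashing_tip (a point): Middle of the flashing's front edge at the underside, 47.5 mm ahead of the flashing's origin; axes as the flashing's.
- flashing_grip (a point): Middle of the flashing's batten, 41.5 mm behind the flashing's origin and 26 mm above the underside of the sheet (14 mm below the batten's top).
- slot (a point): Mouth of the slot: on the roof board's top face, below the middle of the red shingle's free edge. x points level into the slot (roughly away from the robot), z up. Slot: 7 mm high (board to shingle), 114 mm wide between side packings that start at the mouth, 45 mm deep to a fixed stop. In front of the mouth 130 mm of bare flat board (200 mm wide).
- roof: Shrine roof panel lying level, fixed to the bench: plank board 250 (x) by 200 mm (y), top 32 mm above the bench. Origin on the bench straight below the slot point, same axes. Fixed terracotta and brown shingles beside and behind the red one, tops 13 mm above the board (brass ridge at the far end, 25 mm).
- shingle (a joint): Lift (rad) of the red shingle: 70 mm along the slot's x, 112 mm wide, 6 mm thick, hinged along its far edge 70 mm beyond the mouth. 0 = lying down (its lowest, 7 mm clear of the board); grows as the free edge is lifted; 0.05 is 3.5 mm at the free edge. A weak spring holds it down.
- pad: Blue fabric-covered square pad, fixed, 135 by 135 mm, 15 mm high, that the flashing lies on at first; origin at the centre of its underside.
- jar: Bystander: amber glass jar, 42 mm across, 55 mm high, standing between pad and roof; origin at the centre of its foot.
- tin: Bystander: blue tin, 48 mm across, 60 mm high, beyond the work; origin at the centre of its foot.
- mug: Bystander: white mug, 72 mm across, 80 mm high, beyond the work; origin at the centre of its foot.
- brush: Bystander: brush lying on the right of the bench; origin under its middle.
- spatula: Bystander: spatula lying on the left of the bench; origin under its middle.
Not all that is in view belongs to the job. Of the things like the flashing, leave any that is white; of the rest the larger one is meant.

How it is judged:
On the way, in this order (a step that is already met when the one before it is completed fails the run):
1. the flashing is held by the gripper, clear of the pad (contact force between flashing and pad below 0.05 N and contact force between the fingers and flashing above 1 N), for 0.2 s.
2. the front edge has entered under the red shingle by 10 mm, between the packings (x of flashing_tip in the frame of slot above 0.01 m and y of flashing_tip in the frame of slot between -0.009 and 0.009 m and z of flashing_tip in the frame of slot between -0.003 and 0.005 m), for 0.05 s.
At the end, for the whole second after the job is handed in: For the last second: front edge 38 mm or more under the shingle (stop at 45), within 9 mm sideways, at most 2.5 mm over the board; level within 0.035 rad, in line within 0.08 rad, at rest; gripper still on it, pressing it on the roof with over 6 N in all; shingle below 0.02 rad (x of flashing_tip in the frame of slot above 0.038 m and y of flashing_tip in the frame of slot between -0.009 and 0.009 m and z of flashing_tip in the frame of slot between -0.003 and 0.0025 m and angle between flashing's own z axis and vertical below 0.035 rad and angle between the x axis of flashing and the x axis of slot, either way round below 0.08 rad and contact force between flashing and roof above 6 N and contact force between the fingers and flashing above 1 N and value of joint shingle below 0.02 rad and linear speed of flashing below 0.02 m/s); the arm keeps its last pose, push and grip.
It fails at once if the shingle is lifted by more than 0.05 rad (3.5 mm at its edge) (value of joint shingle above 0.05 rad).
It fails at once if a bystander is moved by more than 20 mm (distance of any of jar, tin, mug, brush, spatula from where it was at the start of the episode above 0.02 m).
It also fails if it takes over 43 s, if anything falls off the work surface, if the arm or the gripper's body presses on something with over 40 N, if the wrist force passes 120 N, or if a joint passes its speed limit or range.

## Working session

There is one attempt and no reset: what is moved stays moved. The work goes in short steps, Python scripts to look and compute and a shell command to move; the robot and the scene stay as the last step left them, time stands still between calls to the robot, and variables do not carry over. Pictures are saved under pics/ and viewed, at most 10 in all, crops included, and the job is handed in when it is done.

```bash
mkdir -p pics; cat > h.py <<'E'
import numpy as np, cv2, json
from scipy.spatial.transform import Rotation as R
from cell import env
def ray(c,uv):
    Rm=cv2.Rodrigues(np.array(c["rvec"],float))[0]; t=np.array(c["tvec"],float).ravel()
    d=Rm.T@np.array([(uv[0]-c["cx"])/c["fx"],(uv[1]-c["cy"])/c["fy"],1.0])
    return -Rm.T@t,d
def at_z(c,uv,z):
    o,d=ray(c,uv); return o+d*(z-o[2])/d[2]
def proj(c,P):
    K=np.array([[c["fx"],0,c["cx"]],[0,c["fy"],c["cy"]],[0,0,1.]])
    return cv2.projectPoints(np.array(P,float).reshape(-1,3),np.array(c["rvec"],float),np.array(c["tvec"],float),K,None)[0].reshape(-1,2)
E
python3 - <<'E'
from h import *
np.set_printoptions(precision=3,suppress=True)
s=env.read_state(); print(s["t"],s["tcp_pos"],s["ee_rot"],s["width"])
for n in ("top","side"):
    c=env.read_camera(n); cv2.imwrite(f"pics/{n}0.png",c["img"])
    o,d=ray(c,(280,210)); print(n,o,d,c["fx"])
    for k in ("flashing","shingle","roof","pad","jar"):
        print(k,[(np.round(x["box"]).tolist(),round(x["confidence"],2)) for x in env.find_in(k,n)])
E
```

```text
0.0 [0.298 0.605 0.221] [ 0.227  0.974 -0.001 -0.   ] 0.08712455697726577
top [0.479 0.001 1.208] [ 0.078  0.007 -0.997] 393.22827636391474
flashing [([165.0, 268.0, 206.0, 313.0], 0.95), ([219.0, 201.0, 256.0, 240.0], 0.84), ([229.0, 258.0, 256.0, 285.0], 0.76)]
shingle [([335.0, 196.0, 372.0, 220.0], 0.62), ([128.0, 169.0, 170.0, 258.0], 0.49), ([317.0, 181.0, 388.0, 268.0], 0.41)]
roof [([316.0, 177.0, 389.0, 264.0], 0.97), ([130.0, 172.0, 169.0, 256.0], 0.3)]
pad [([211.0, 197.0, 261.0, 244.0], 0.83)]
jar [([278.0, 195.0, 289.0, 209.0], 0.54)]
side [ 0.049 -0.733  0.609] [ 0.486  0.693 -0.533] 390.1509941728586
flashing [([226.0, 190.0, 270.0, 209.0], 0.93), ([190.0, 218.0, 218.0, 232.0], 0.84), ([137.0, 184.0, 179.0, 212.0], 0.56)]
shingle [([312.0, 233.0, 360.0, 266.0], 0.58), ([171.0, 157.0, 252.0, 171.0], 0.28)]
roof [([255.0, 215.0, 392.0, 314.0], 0.6)]
pad [([214.0, 187.0, 280.0, 221.0], 0.8)]
jar [([284.0, 201.0, 298.0, 224.0], 0.68)]
```

View pics/top0.png

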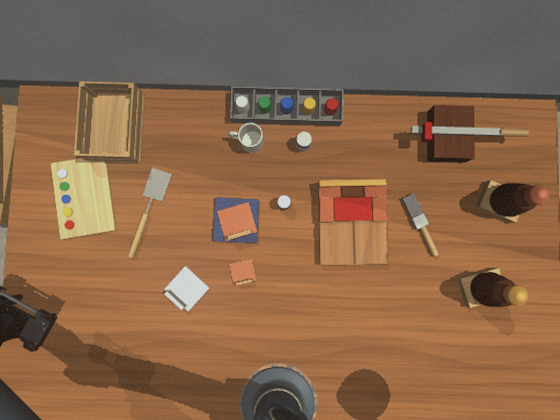

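View pics/side0.png

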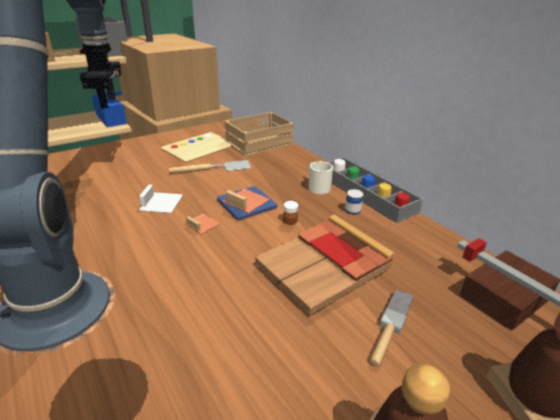

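The top picture shows three flashing look-alikes: a white sheet at (186,288), a small copper one at (242,271), and a larger copper one on the blue pad at (238,220). I choose the one on the pad. The slot mouth is along the near edge of the red shingle at about (353,220), and the jar is at (284,202).

```bash
cat > fit.py <<'E'
from h import *
from scipy.optimize import minimize
def box(x0,x1,y0,y1,z0,z1): return np.array([[x,y,z] for x in(x0,x1) for y in(y0,y1) for z in(z0,z1)])
FL=[box(-.0475,.0475,-.05,.05,0,.004),box(-.0475,-.0355,-.035,.035,0,.04)]
RF=[box(-.13,.12,-.1,.1,0,.032),box(0,.115,-.1,.1,.03,.045),box(.105,.12,-.1,.1,.03,.057)]
SH=[box(0,.07,-.056,.056,.039,.045)]
PAD=[box(-.0675,.0675,-.0675,.0675,0,.015)]
JAR=[np.array([[.021*np.cos(a),.021*np.sin(a),z] for a in np.linspace(0,6.2,24) for z in(0,.055)])]
S=8
def render(c,parts,p,z,shape=(420,560),win=None):
    x,y,a=p; Rz=R.from_euler("z",a).as_matrix(); l,t,w,h=win
    m=np.zeros((h*S,w*S),np.uint8)
    for b in parts:
        uv=proj(c,b@Rz.T+[x,y,z]); q=((uv+.5-[l,t])*S).astype(np.float32)
        cv2.fillConvexPoly(m,cv2.convexHull(q).astype(np.int32),255)
    return cv2.resize(m,(w,h),interpolation=cv2.INTER_AREA)/255.
def fit(obs,parts,p0,z):
    # obs: list of (cam,mask float)
    wins=[]
    for c,m in obs:
        ys,xs=np.nonzero(m>.5); l,t=max(xs.min()-12,0),max(ys.min()-12,0)
        wins.append((l,t,min(xs.max()+12,560)-l,min(ys.max()+12,420)-t))
    def cost(q):
        p=np.array(q)/[100,100,10]; e=0
        for (c,m),w in zip(obs,wins):
            r=render(c,parts,p,z,win=w); mm=m[w[1]:w[1]+w[3],w[0]:w[0]+w[2]]
            e+=np.abs(r-mm).sum()/mm.sum()
        return e
    b=None
    for s in (1,.4):
        q0=np.array(p0)*[100,100,10] if b is None else b.x
        b=minimize(cost,q0,method="Nelder-Mead",options=dict(initial_simplex=np.vstack([q0,q0+[1.5*s,0,0],q0+[0,1.5*s,0],q0+[0,0,1.5*s]]),xatol=.005,fatol=1e-4))
    return b.x/[100,100,10],b.fun/len(obs)
def sil(name,cam,near):
    L=[d for d in env.silhouettes(name,cam) if abs((d["box"][0]+d["box"][2])/2-near[0])<14 and abs((d["box"][1]+d["box"][3])/2-near[1])<14]
    return L[0]["pixels"].astype(float) if L else None
E
python3 - <<'E'
from fit import *
np.set_printoptions(precision=4,suppress=True)
C={n:env.read_camera(n) for n in("top","side")}
a=C["top"]["img"]
cr=np.hstack([cv2.resize(a[190:250,205:265],(400,400),interpolation=cv2.INTER_CUBIC),cv2.resize(a[172:272,305:405],(400,400),interpolation=cv2.INTER_CUBIC)])
cv2.imwrite("pics/crop1.png",cr)
out={}
for n,parts,z,near in (("flashing",FL,.015,{"top":(238,221),"side":(248,200)}),("roof",RF,0,{"top":(353,221),"side":(324,262)}),("shingle",SH,0,{"top":(353,208),"side":(336,249)}),("jar",JAR,0,{"top":(284,202),"side":(291,212)})):
    c0=C["top"]; p=at_z(c0,near["top"],z+.02); p0=[p[0],p[1],.25 if n=="flashing" else 0.]
    M={k:sil(n,k,near[k]) for k in C}
    for ks in (("top",),("side",),("top","side")):
        obs=[(C[k],M[k]) for k in ks if M[k] is not None]
        if len(obs)==len(ks): print(n,ks,*fit(obs,parts,p0,z))
E
```

```text
flashing ('top',) [0.5335 0.1405 0.3176] 0.039447484420124634
flashing ('side',) [0.5364 0.14   0.3375] 0.09481309765285424
flashing ('top', 'side') [0.5347 0.1406 0.3202] 0.08015114893859175
roof ('top',) [ 0.5451 -0.2072  0.0347] 0.02205591486158163
roof ('side',) [ 0.5526 -0.2031  0.0438] 0.04164695709671677
roof ('top', 'side') [ 0.5467 -0.2066  0.0425] 0.04760854643702505
shingle ('top',) [ 0.5454 -0.2066  0.0302] 0.043747476107147666
shingle ('side',) [ 0.5463 -0.2079  0.0381] 0.05540671714230246
shingle ('top', 'side') [ 0.5458 -0.2076  0.0392] 0.05335418196551113
jar ('top',) [0.5943 0.0002 0.1131] 0.10205643232902918
jar ('side',) [ 0.596  -0.0023  0.0405] 0.14011385199240986
jar ('top', 'side') [ 0.5956 -0.0006  0.0951] 0.14678969778312584
```

View pics/crop1.png

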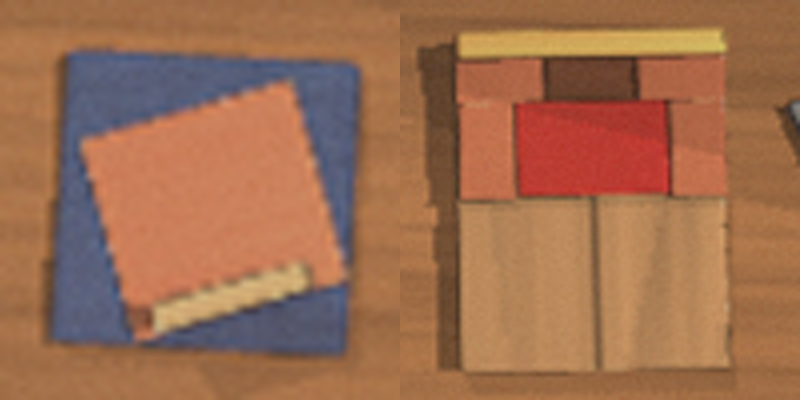

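The crop confirms the larger copper sheet on the blue pad, with its wooden batten at the rear (crop pixel 230,298). It is turned about 0.32 rad. The red shingle's free edge lies at crop row 195. Next I work out the approach.

```bash
cat > plan.py <<'E'
from h import *
import sys
# plan.py x y z yaw : shift/turn in inch units from the measured pose to TCP x,y,z, tool down, tool y at yaw
def plan(x,y,z,yaw):
    s=env.read_state(); R0=R.from_quat(s["ee_rot"])
    ty=np.array([np.cos(yaw),np.sin(yaw),0]); tz=np.array([0,0,-1.]); Rt=R.from_matrix(np.c_[np.cross(ty,tz),ty,tz])
    d=R0.inv().apply(np.array([x,y,z])-s["tcp_pos"])/.04; w=np.degrees((R0.inv()*Rt).as_rotvec())/8
    print("t",round(s["t"],2),"tcp",np.round(s["tcp_pos"],4),"row",np.round(np.r_[d,w],3),"F",np.round(s["force"],1),"w",round(s["width"],4))
if __name__=="__main__": plan(*map(float,sys.argv[1:]))
E
python3 -c "
import numpy as np
a=.32;print(.5345-.0415*np.cos(a),.1405-.0415*np.sin(a))"
python3 plan.py 0.495 0.1275 0.12 0.32
```

```text
0.4951067301495787 0.12744548773443112
t 1.1 tcp [0.2983 0.6056 0.2226] row [-9.693e+00 -8.548e+00  2.563e+00  1.000e-03 -1.000e-03  5.680e+00] F [-0.1  0.1  0. ] w 0.0873
```

```bash
python3 -m inch '[[-9.69,-8.55,1.5,0,0,5.68,0],[-9.69,-8.55,1.5,0,0,5.68,0],[-9.69,-8.55,1.5,0,0,5.68,0],[-9.69,-8.55,1.5,0,0,5.68,0],[-9.69,-8.55,1.5,0,0,5.68,0],[-9.69,-8.55,1.5,0,0,5.68,0],[-9.69,-8.55,1.5,0,0,5.68,0],[-9.69,-8.55,1.5,0,0,5.68,0],[-9.69,-8.55,1.5,0,0,5.68,0],[-9.69,-8.55,2.56,0,0,5.68,0],[-9.69,-8.55,2.56,0,0,5.68,0],[-9.69,-8.55,2.56,0,0,5.68,0],[-9.69,-8.55,2.56,0,0,5.68,0]]'; python3 plan.py 0.495 0.1275 0.025 0.32
python3 - <<'E'
from h import *
c=env.read_camera("side"); cv2.imwrite("pics/side1.png",cv2.resize(c["img"][100:260,140:340],(800,640))[:600])
E
```

```text
t: 2.72
tcp_pos: [0.4957, 0.1282, 0.1215]
ee_rot: [0.585, 0.811, 0.001, 0.001]
force: [-0.2, -0.3, 0.1]
width: 0.0869
gripper_force: 0.0
t 2.73 tcp [0.4957 0.1282 0.1215] row [-0.013 -0.029  2.413  0.019 -0.003  0.006] F [-0.2 -0.3  0.1] w 0.0869
```

View pics/side1.png

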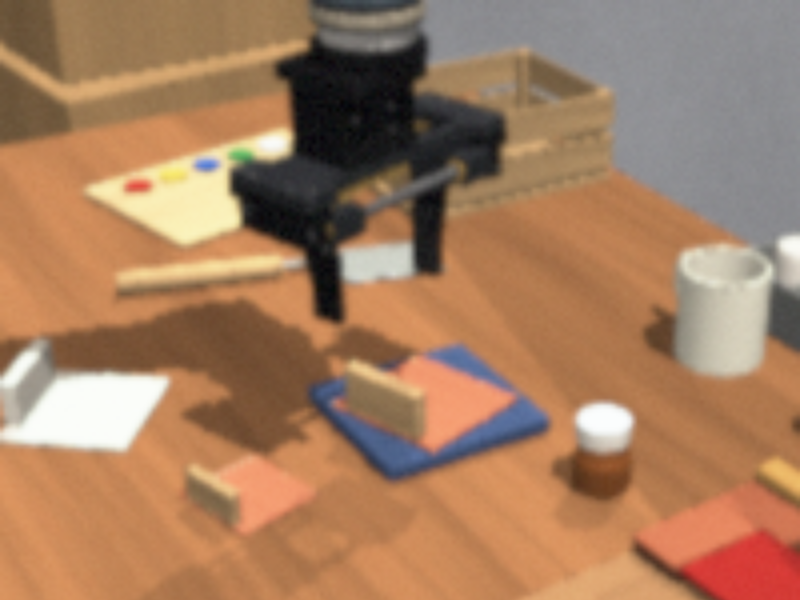

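The picture shows the open fingers straddling the batten of the sheet on the pad (batten at crop pixel 385,400). The jar at (603,450) is clear, so I descend and grip.

```bash
python3 -m inch '[[-0.01,-0.03,1,0.02,0,0,0],[-0.01,-0.03,2,0.02,0,0,0],[-0.01,-0.03,2.3,0.02,0,0,0],[-0.01,-0.03,2.41,0.02,0,0,0],[-0.01,-0.03,2.41,0.02,0,0,0],[-0.01,-0.03,2.41,0.02,0,0,0],[-0.01,-0.03,2.41,0.02,0,0,1],[-0.01,-0.03,2.41,0.02,0,0,1],[-0.01,-0.03,2.41,0.02,0,0,1],[-0.01,-0.03,2.41,0.02,0,0,1],[-0.01,-0.03,2.41,0.02,0,0,1],[-0.01,-0.03,2.41,0.02,0,0,1],[-0.01,-0.03,2.41,0.02,0,0,1],[-0.01,-0.03,2.41,0.02,0,0,1]]' 50; python3 plan.py 0.495 0.1275 0.125 0.32
```

```text
t: 4.53
tcp_pos: [0.4941, 0.1267, 0.0238]
ee_rot: [0.585, 0.811, -0.001, -0.001]
force: [1.8, -0.4, -1.7]
width: 0.0151
gripper_force: 0.5
t 4.53 tcp [0.4941 0.1267 0.0238] row [ 1.100e-02  2.200e-02 -2.531e+00 -1.600e-02 -0.000e+00 -1.000e-03] F [ 1.8 -0.4 -1.7] w 0.0151
```

```bash
python3 -m inch '[[0,0,0,0,0,0,1],[0,0,0,0,0,0,1],[0,0,0,0,0,0,1],[0,0,0,0,0,0,1],[0,0,0,0,0,0,1]]' 50
```

```text
t: 5.15
tcp_pos: [0.494, 0.1267, 0.0238]
ee_rot: [0.585, 0.811, -0.001, -0.001]
force: [0.6, -0.1, 0.1]
width: 0.0114
gripper_force: 50.0
```

```bash
python3 -m inch '[[0,0,-0.3,0,0,0,1],[0,0,-0.8,0,0,0,1],[0,0,-1.6,0,0,0,1],[0,0,-2.4,0,0,0,1],[0,0,-2.8,0,0,0,1],[0,0,-2.8,0,0,0,1],[0,0,-2.8,0,0,0,1]]' 50
python3 - <<'E'
from fit import *
from plan import plan
np.set_printoptions(precision=4,suppress=True)
# target: tip at slot x=-25mm; slot
sx,sy,a=.5457,-.2072,.037
for tip in (-.03,.045):
    d=tip-.089; print(tip,sx+d*np.cos(a),sy+d*np.sin(a))
d=-.119; plan(sx+d*np.cos(a),sy+d*np.sin(a),.135,a)
c=env.read_camera("side"); cv2.imwrite("pics/side2.png",cv2.resize(c["img"][100:250,150:350],(800,600)))
print([(np.round(x["box"]).tolist(),round(x["confidence"],2)) for x in env.find_in("flashing","side")])
E
```

```text
t: 6.02
tcp_pos: [0.493, 0.1266, 0.1346]
ee_rot: [0.585, 0.811, -0.002, -0.002]
force: [-0.1, -0.3, -2.8]
width: 0.0114
gripper_force: 50.0
-0.03 0.4267814462077091 -0.2116019954509305
0.045 0.5017301145641949 -0.20882762857009196
t 6.03 tcp [0.493  0.1266 0.1346] row [-7.504 -4.232  0.013 -0.038  0.005  2.028] F [-0.1 -0.3 -2.8] w 0.0114
[([188.0, 215.0, 218.0, 230.0], 0.93), ([220.0, 157.0, 268.0, 176.0], 0.91), ([140.0, 187.0, 178.0, 213.0], 0.78)]
```

View pics/side2.png

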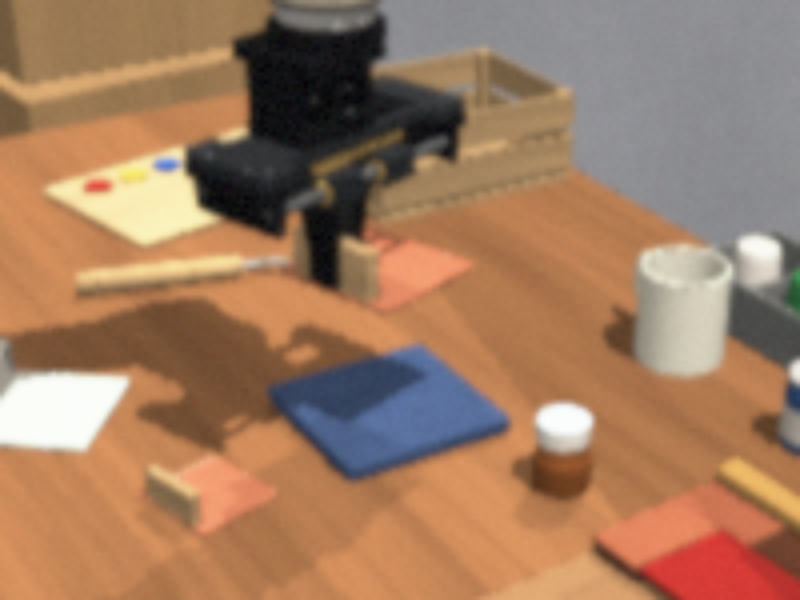

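The flashing is held level above the pad (batten at crop pixel 345,265), and the jar is undisturbed. I carry it over the roof's bare board.

```bash
python3 -m inch '[[-0.5,-0.28,0,0,0,0.15,1],[-1.3,-0.75,0,0,0,0.4,1],[-2.1,-1.2,0,0,0,0.6,1],[-2.9,-1.65,0,0,0,0.8,1],[-3.7,-2.1,0,0,0,1,1],[-4.5,-2.55,0,0,0,1.2,1],[-5.3,-3,0,0,0,1.45,1],[-6.1,-3.45,0,0,0,1.7,1],[-6.8,-3.85,0,0,0,1.9,1],[-7.3,-4.1,0,-0.02,0,2,1],[-7.5,-4.23,0,-0.04,0,2.03,1],[-7.5,-4.23,0,-0.04,0,2.03,1],[-7.5,-4.23,0,-0.04,0,2.03,1],[-7.5,-4.23,0,-0.04,0,2.03,1]]' 50
python3 - <<'E'
from fit import *
from plan import plan
np.set_printoptions(precision=4,suppress=True)
C={n:env.read_camera(n) for n in("side","top")}
b=C["side"]["img"];a=C["top"]["img"]
cv2.imwrite("pics/mid.png",np.hstack([cv2.resize(b[170:310,200:400],(400,280)),cv2.resize(a[150:290,280:420],(280,280))]))
for n in C: print(n,[(np.round(x["box"]).tolist(),round(x["confidence"],2)) for x in env.find_in("flashing",n)])
plan(.4268,-.2116,.06,.037)
E
```

```text
t: 7.88
tcp_pos: [0.4281, -0.2102, 0.1361]
ee_rot: [0.693, 0.721, 0.001, 0.001]
force: [-0.3, -0.2, -3.4]
width: 0.012
gripper_force: 50.0
side [([138.0, 188.0, 181.0, 216.0], 0.92), ([273.0, 219.0, 332.0, 255.0], 0.82), ([188.0, 215.0, 218.0, 232.0], 0.78)]
top [([166.0, 269.0, 205.0, 311.0], 0.66), ([231.0, 263.0, 257.0, 286.0], 0.6)]
t 8.07 tcp [ 0.428  -0.2108  0.1362] row [-0.019 -0.037  1.904  0.02  -0.001  0.003] F [-0.2 -0.4 -2.1] w 0.0115
```

View pics/mid.png

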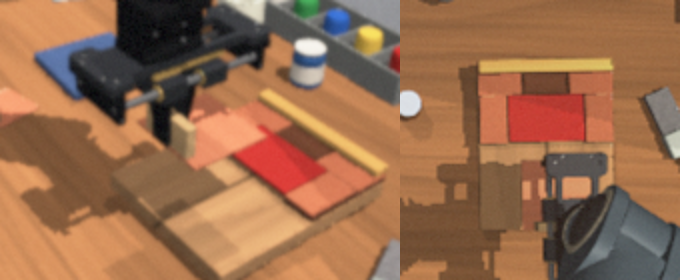

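The side view shows the flashing held over the bare board, aimed at the red shingle (crop pixel 285,160). The arm hides most of it from above. I lower it slowly.

```bash
python3 -m inch '[[-0.02,-0.04,0.5,0.02,0,0,1],[-0.02,-0.04,1.2,0.02,0,0,1],[-0.02,-0.04,1.8,0.02,0,0,1],[-0.02,-0.04,2.1,0.02,0,0,1],[-0.02,-0.04,2.2,0.02,0,0,1],[-0.02,-0.04,2.25,0.02,0,0,1],[-0.02,-0.04,2.25,0.02,0,0,1],[-0.02,-0.04,2.25,0.02,0,0,1]]' 50
python3 - <<'E'
from fit import *
from plan import plan
np.set_printoptions(precision=4,suppress=True)
c=env.read_camera("side"); b=c["img"]
sx,sy,a=.5457,-.2072,.037
s=env.read_state();p=s["tcp_pos"]; ry=R.from_quat(s["ee_rot"]).apply([0,1,0]);yaw=np.arctan2(ry[1],ry[0])
print("yaw",yaw, "slot frame tip", R.from_euler("z",-a).apply(np.array(p)+[.089*np.cos(yaw),.089*np.sin(yaw),-.0088]-[sx,sy,.032]))
big=cv2.resize(b[195:285,250:380],(780,540),interpolation=cv2.INTER_CUBIC)
o=np.array(p)+[.0415*np.cos(yaw),.0415*np.sin(yaw),-.0088]
for P,col in ((np.array([[.0475,.05,0],[.0475,-.05,0],[-.0475,-.05,0],[-.0475,.05,0]])@R.from_euler("z",yaw).as_matrix().T+o,(255,0,0)),(np.array([[0,.056,.039],[0,-.056,.039],[0,-.056,.032],[0,.056,.032]])@R.from_euler("z",a).as_matrix().T+[sx,sy,0],(0,255,0))):
    for u in proj(c,P): cv2.circle(big,tuple(int(v) for v in (u-[250,195]+.5)*6),4,col,1)
cv2.imwrite("pics/low.png",big)
plan(.4268,-.2116,.043,.037)
E
```

```text
t: 9.07
tcp_pos: [0.4269, -0.2122, 0.0467]
ee_rot: [0.694, 0.72, 0.0, 0.0]
force: [-0.4, 0.0, -1.8]
width: 0.0118
gripper_force: 50.0
yaw 0.036585955966614424 slot frame tip [-0.0299 -0.0006  0.0058]
t 9.12 tcp [ 0.4269 -0.2121  0.0466] row [ 0.013 -0.002  0.09   0.007  0.001 -0.003] F [-0.6 -1.2 -3. ] w 0.0115
```

View pics/low.png

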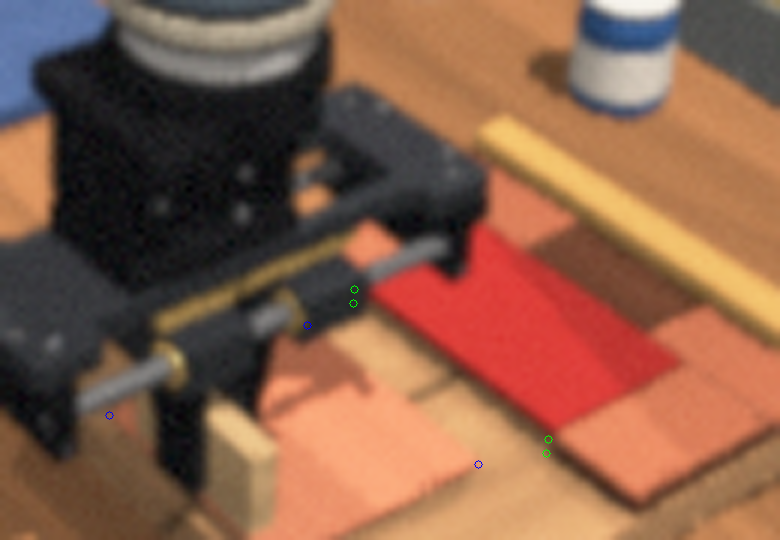

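The projected corners match the picture: the front-right sheet corner is at (480,463) and the shingle's right corner at (555,432). The sheet is about 5 mm above the board and in line, so I lower it to light contact.

```bash
python3 -m inch '[[0.01,0,0.05,0,0,0,1],[0.01,0,0.09,0,0,0,1],[0.01,0,0.12,0,0,0,1],[0.01,0,0.14,0,0,0,1],[0.01,0,0.14,0,0,0,1]]' 50;python3 plan.py .4268 -.2116 .0405 .037
```

```text
t: 9.75
tcp_pos: [0.4264, -0.2116, 0.0408]
ee_rot: [0.694, 0.72, 0.0, -0.0]
force: [-1.0, 0.8, 2.1]
width: 0.012
gripper_force: 50.0
t 9.75 tcp [ 0.4264 -0.2116  0.0408] row [-0.     0.009  0.007 -0.001 -0.003 -0.004] F [-1.   0.8  2.1] w 0.012
```

Contact is light, about 5 N. I slide forward in small steps.

```bash
python3 -m inch '[[0,0.15,0,0,0,0,1],[0,0.3,0,0,0,0,1],[0,0.45,0,0,0,0,1],[0,0.58,0,0,0,0,1],[0,0.7,0,0,0,0,1],[0,0.8,0,0,0,0,1],[0,0.9,0,0,0,0,1],[0,1,0,0,0,0,1],[0,1.1,0,0,0,0,1],[0,1.15,0,0,0,0,1],[0,1.15,0,0,0,0,1]]' 50;python3 plan.py .5017 -.2088 .0405 .037
python3 - <<'E'
from h import *
c=env.read_camera("side"); b=c["img"]
cv2.imwrite("pics/in1.png",cv2.resize(b[195:285,250:380],(780,540),interpolation=cv2.INTER_CUBIC))
E
```

```text
t: 11.12
tcp_pos: [0.4727, -0.2102, 0.0408]
ee_rot: [0.694, 0.72, -0.0, 0.0]
force: [-3.6, -0.4, 5.8]
width: 0.0112
gripper_force: 50.0
t 11.12 tcp [ 0.4727 -0.2102  0.0408] row [ 0.008  0.725  0.007 -0.     0.    -0.003] F [-3.6 -0.4  5.8] w 0.0112
```

View pics/in1.png

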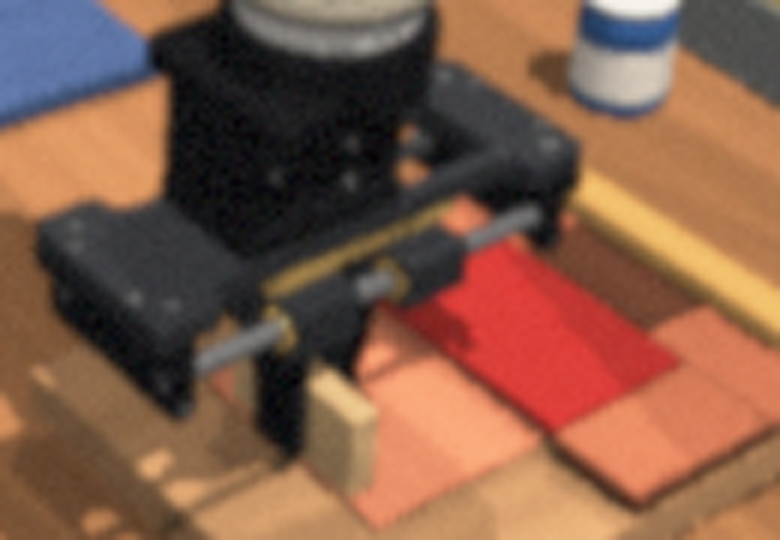

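The front edge is under the shingle (right side meets the mouth at pixel 540,438), and the shingle is still lying down. I continue to the stop.

```bash
python3 -m inch '[[0.01,0.1,0,0,0,0,1],[0.01,0.2,0,0,0,0,1],[0.01,0.3,0,0,0,0,1],[0.01,0.4,0,0,0,0,1],[0.01,0.5,0,0,0,0,1],[0.01,0.56,0,0,0,0,1],[0.01,0.62,0,0,0,0,1],[0.01,0.66,0,0,0,0,1],[0.01,0.66,0,0,0,0,1]]' 50;python3 plan.py .5017 -.2088 .0405 .037
```

```text
t: 12.3
tcp_pos: [0.499, -0.2089, 0.0408]
ee_rot: [0.694, 0.72, -0.0, -0.0]
force: [-3.0, -0.8, 5.6]
width: 0.0117
gripper_force: 50.0
t 12.3 tcp [ 0.499  -0.2089  0.0408] row [-0.001  0.069  0.007 -0.001  0.    -0.005] F [-3.  -0.8  5.6] w 0.0117
```

Still only friction (-3 N), with about 3 mm left by estimate. I inch on until the force rises.

```bash
python3 -m inch '[[0,0.03,0,0,0,0,1],[0,0.06,0,0,0,0,1],[0,0.08,0,0,0,0,1],[0,0.08,0,0,0,0,1]]' 50;python3 -m inch '[[0,0.02,0,0,0,0,1],[0,0.03,0,0,0,0,1],[0,0.03,0,0,0,0,1]]' 50
```

```text
t: 12.8
tcp_pos: [0.502, -0.2087, 0.0408]
ee_rot: [0.694, 0.72, -0.0, -0.0]
force: [-4.5, -0.4, 5.3]
width: 0.0113
gripper_force: 50.0
t: 13.18
tcp_pos: [0.5028, -0.2087, 0.0408]
ee_rot: [0.694, 0.72, -0.0, -0.0]
force: [-3.9, 1.1, 6.1]
width: 0.0121
gripper_force: 50.0
```

```bash
python3 -m inch '[[0,0.02,0,0,0,0,1],[0,0.03,0,0,0,0,1],[0,0.03,0,0,0,0,1]]' 50;python3 -m inch '[[0,0.02,0,0,0,0,1],[0,0.03,0,0,0,0,1],[0,0.03,0,0,0,0,1]]' 50
```

```text
t: 13.55
tcp_pos: [0.5028, -0.2087, 0.0408]
ee_rot: [0.694, 0.72, -0.001, -0.001]
force: [-7.6, -0.5, 9.0]
width: 0.0117
gripper_force: 50.0
t: 13.92
tcp_pos: [0.5028, -0.2087, 0.0408]
ee_rot: [0.694, 0.72, -0.001, -0.002]
force: [-9.5, -0.5, 11.5]
width: 0.0122
gripper_force: 50.0
```

x stopped at 0.5028 m and the force is rising, so the sheet is home against the stop. I press down and ease the forward push slightly.

```bash
python3 -m inch '[[0,-0.01,0.02,0,0,0,1],[0,-0.02,0.04,0,0,0,1],[0,-0.02,0.05,0,0,0,1],[0,-0.02,0.05,0,0,0,1],[0,-0.02,0.05,0,0,0,1],[0,-0.02,0.05,0,0,0,1]]' 50
python3 - <<'E'
from h import *
s=env.read_state();print(R.from_quat(s["ee_rot"]).as_matrix().round(4))
c=env.read_camera("side"); b=c["img"]
cv2.imwrite("pics/fin.png",cv2.resize(b[195:285,250:380],(780,540),interpolation=cv2.INTER_CUBIC))
s=env.read_state();print(s["force"],s["tcp_pos"],s["t"])
E
```

```text
t: 14.68
tcp_pos: [0.5028, -0.2087, 0.0407]
ee_rot: [0.694, 0.72, -0.0, -0.002]
force: [-12.9, 3.0, 27.5]
width: 0.0111
gripper_force: 50.0
[[-0.0357  0.9994 -0.0033]
 [ 0.9994  0.0357  0.0024]
 [ 0.0026 -0.0032 -1.    ]]
[-12.32858197   2.97368676  27.50535621] [ 0.50288866 -0.20870793  0.04074288] 14.725
```

View pics/fin.png

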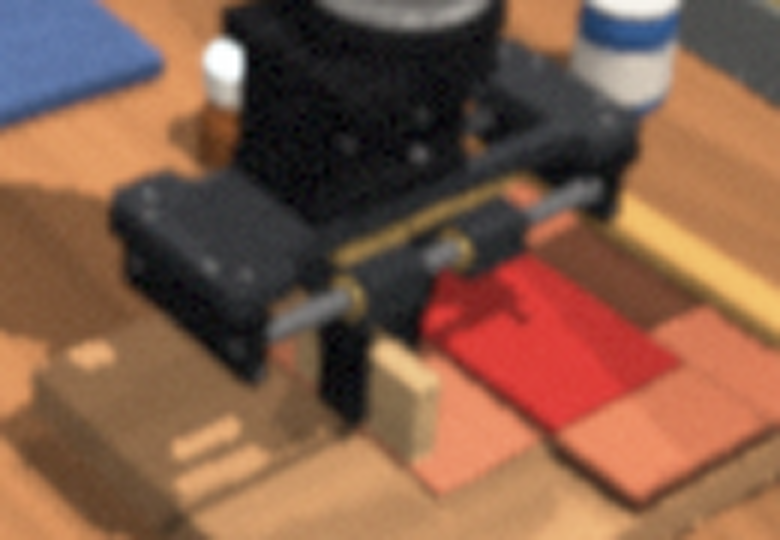

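The sheet sits flat, with about half its length under the shingle (right side visible from pixel 440,490 to 540,437). The shingle is down and the press is about 27 N and steady, so I hand in.

```bash
python3 -c "
from cell import env
print(env.hand_in())"
```

```text
the job is handed in; nothing more can be done
None
```

I handed the job in with the flashing against the stop under the red shingle, still gripped and pressed down at about 27 N; the shingle looked unlifted in the last picture, and the hand-in gave back no verdict.

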